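Clamp a card box in the labelling jig

ROBOT

A 7-joint arm with a two-finger parallel gripper is mounted at the origin on a cart in front of the work surface, level with it; the furniture and walls round the work are solid. World frame = base frame: x ahead of the robot, y to its left, z up, the work surface at z = 0. Lengths are in m, angles in rad, forces in N, time in s.
With the tool pointing down it reaches from about 0.35 to 0.9 m from the base axis. Payload 8.1 kg.
Tool frame: the origin (TCP) lies between the finger pads; the fingertips stand 17 mm ahead of it and the grasp point (between the pads) lies 2 mm behind it; z points along the fingers, y is the line along which they close (so a half turn about z gives the same grasp; the last joint's range is limited). The gripper opens to 92 mm and grips with 3 to 60 N. Pads are 19 mm wide; open, the fingers measure 130 mm over their backs; the gripper's body (75 mm by 190 mm) begins 47 mm behind the grasp point.
Start: joints at [-1.354, 0.434, 0.025, 1.573, -0.012, 1.134, -0.075], TCP at [0.197, 0.593, 0.244] pointing down, gripper open.
Joint ranges: [-2.62, 2.62], [-0.44, 2.09], [-1.27, 1.32], [0.08, 2.57], [-1.32, 4.46], [0.12, 2], [-2.74, 2.74]. Speed limits (rad/s): [2.22, 2.22, 3.01, 3.01, 3.14, 3.14, 3.14].

INTERFACE

Orientations are given as a rotation vector (axis times angle).
In Python, from cell import observe, get_image, calibration, sign_off, look_for, regions_of, landmark_of gives the robot as it stands.
- The arm moves only by the tool jog_arm, never from a script. Its argument "plan" is a list of rows, each an object with "offset": the shift along the tool's x, y, z normalised to -1 to 1, where 1 is 0.15 m, a list of three; "twist": the turn, a rotation vector about the tool's x, y, z normalised to -1 to 1, where 1 is 2 pi rad, a list of three; "fingers": the gripper command: -1 is shut, 1 is fully open, values between are in proportion. In form: [{"offset": [x, y, z], "twist": [ax, ay, az], "fingers": fingers}, ...]. A call has 1 to 20 rows; each row is the pose to reach, as a shift and turn from the pose commanded when the call began, along the tool's axes at that moment, turning the shorter way round; what a row does not reach only later rows make up. A row lasts 1/8 s, in which the tool goes at most 62.5 mm and 10.7 degrees, less where a joint would pass 70% of its speed; a pose out of reach is approached as far as the arm can. A call with a number of a shift or a turn outside -1 to 1 is refused whole. A call with a gripper value outside its range is refused whole. The fingers move at their own pace and stop on an object; "newtons" is the grip in N (left out, the last holds). Time passes only in rows, so rows that repeat a pose let the fingers close. It gives the time, the measured TCP pose, the force, the opening and the grip force at its end, in the units of the state.
- observe(): the state, without advancing time (a new reading comes with each control period).
- get_image(name): name is "side" or "top"; returns the picture (400x640x3 uint8, red, green, blue); there is no depth.
- calibration(name): a dict with "fov_y" (degrees; the focal length in pixels is half the picture's height over the tangent of half this angle, whatever the lens; pixels are square), "cx", "cy" (the principal point, pixels), "k1" (the pictures are not rectified: a ray, as slopes to the right and down, at radius r is drawn at 1 + k1 r^2 times it, then the intrinsics apply), "position" and "attitude" of the camera in the world. Camera axes: x right, y down, z forward; pixel columns grow to the right and rows downward; lengths in m; the calibration is good to about 2 mm. A picture is of the moment at which its call begins. calibration takes no time and is no camera call.
- sign_off(): hands the job in; it is judged then, once.
Trained networks look in the newest picture that a camera, given by its name, has taken for a name from the list of things; names that differ only in an ending like _2 or _b are one class to them, and where a whole thing is asked for, a point or a joint stands for the part that bears it (a point fixed in the world has none). Each returns a list of dicts, best first, with "conf" (0 to 1); they miss things now and then, are a little off and sometimes report something else, mostly with a low value. They report only what shows in the picture. A call takes as long as a camera call. They do not tell look-alikes from the thing itself.
- look_for(thing, camera): "box" ([left, top, width, height] as shares, 0 to 1, of the picture: columns of its width, rows of its height, round what is visible of it).
- regions_of(thing, camera): "region" (400x640 bool, what is visible of it) and "box" ([left, top, width, height] as shares, 0 to 1, of the picture: columns of its width, rows of its height, round what is visible of it).
- landmark_of(thing, camera): "at" ([row, column] as shares, 0 to 1, of the picture: columns of its width, rows of its height: a listed point, or the origin of a listed thing).
The state is a dict: "clock": time; "joints": joint angles; "dq": joint speeds; "joint_efforts": joint torques, N m; "position": TCP position; "ee_rot": TCP orientation; "force": force on the tool from outside, world axes, zero at the start; "ft_torque": the same for the moment, N m; "width": opening from 0.0 (shut) to 1.0 (fully open); "gripper_force": force on a finger pad.
Only numpy, scipy, OpenCV 4.12 (cv2) and the standard library are available. Lean on these libraries where they do the work, as an engineer would, in place of code of your own. Each camera call takes 0.05 s, during which the arm holds its last target. There are 200 camera calls.

TASK

Push the grey card box along its channel in the grey jig until it rests fully home against the steel end stop. Then push the clamp's red handle over past its centre, so that it snaps across by itself and the rubber-tipped arm holds the box down. Only push: do not lift the box, move the clamp by its handle and not by its arm, and leave the other things on the table where they are.

Things in the scene. Friction and masses are not known exactly. Their poses are not given: they have to be found in the camera images.
- jig: Jig on a grey-painted plate, fixed to the table. Origin on the table, under the centre of the box's home; x along the channel toward the end stop, y to the left of that, z up. Plate 10 mm thick, x = -140 to +70, y = -143 to +48 mm. The clamp's steel bracket stands on it at x = +18, y = -72 to -124 mm, up to 70 mm above the table.
- box_home (a point): Where the origin of the box lies when it is home: on the plate, 10 mm above the table, in the middle of the channel. The channel runs along the jig's x between two blue guides 62 mm apart, from x = -100 to +60 mm, their tops 20 mm above the table; it is open above and at its -x end.
- stop_face (a point): Middle of the top edge of the dark steel end stop, on the side of the box: 48 mm beyond box_home along the jig's x, 35 mm above the table.
- card_box: Closed grey card box with a dark lid, 58 (x) x 96 (y) x 30 (z) mm, about 0.12 kg, loose on the jig's plate. Origin at the centre of its underside; its long y axis lies along the channel (the jig's x). It starts 35 to 70 mm short of home and is home when its origin is at box_home, its end face touching the stop.
- handle_grip (a point): Point in the red grip of the handle, 95 mm from its pivot. The grip is 18 mm wide (jig's x), 14 mm thick, and spans 50 to 115 mm from the pivot. Open, the handle leans 31 degrees from upright toward the jig's -y, away from the box; pushed toward +y, up over the top, it comes to rest leaning 40 degrees toward +y, over the shut arm.
- handle_pivot (a point): Fixed centre of the handle's pivot, in the jig's frame at (18, -110, 50) mm. The pivot's axis lies along the jig's x.
- clamp_handle (a joint): Handle angle, rad: 0 open (leaning 31 degrees toward the jig's -y), 0.55 upright, 1.25 fully shut (40 degrees toward +y). An over-centre spring holds it at either end: about 6 N square to the handle at the grip (10 N or so with rubbing) starts it from 0, less and less toward 0.55; past 0.55 it snaps to 1.25 by itself.
- clamp_arm: Steel arm, 14 mm wide, 95 mm long, with a rubber-tipped spring spindle 85 mm from its pivot. Origin on its pivot, at (18, -85, 58) mm in the jig's frame. Open, it is nearly upright, its end 155 mm above the table; the handle drives it: it swings down toward the jig's +y to lie level across the channel at x = +18 mm, its tip pressing on the box with about 3 N.
- stamp: wooden date stamp, 22x46x64 mm; a bystander, to be left alone. Origin at the centre of its underside.
- glue_stick: standing glue stick with a blue cap, 25 across, 88 high mm; a bystander, to be left alone. Origin at the centre of its underside.
- tape_roll: roll of brown packing tape, 104 across, 48 high mm; a bystander, to be left alone. Origin at the centre of its underside.
- cards: bundle of printed cards with a rubber band, 71x104x29 mm; a bystander, to be left alone. Origin at the centre of its underside.
- label_roll: white roll of stickers, 64 across, 38 high mm; a bystander, to be left alone. Origin at the centre of its underside.
- marker: white marker with a red cap, lying, 16x132x17 mm; a bystander, to be left alone. Origin at the centre of its underside.
Things that resemble listed ones, but are neither listed nor needed, are in the scene too. Of the things like the card_box, leave any that is pink; of the rest the smaller one is meant.

How it is judged:
By the outcome, as a careful person would: the job done as asked, in the order asked, and still so for the second after the job is handed in, with the robot touching nothing.
It also fails if it takes over 43 s, if anything falls off the work surface, if the arm or the gripper's body presses on something with over 40 N, if the wrist force passes 120 N, or if a joint passes its speed limit or range.

## Working session

There is one attempt and no reset: what is moved stays moved. The work goes in short steps, Python scripts to look and compute and a tool call to move; the robot and the scene stay as the last step left them, time stands still between calls to the robot, and variables do not carry over. Pictures are saved under pics/ and viewed, at most 10 in all, crops included, and the job is handed in when it is done.

Besides the shell and the picture viewer there is one more tool, called after "Request:" as a command line: name --argument value ..., lists and objects as JSON in quotes. jog_arm: Moves the arm, as the interface text tells. Scaled input: -1 to 1 covers 0.15 m each way for a shift and 2 pi rad each way for a turn. Its arguments: {"type":"object","properties":{"plan":{"type":"array","items":{"type":"object","properties":{"offset":{"type":"array","items":{"type":"number","minimum":-1,"maximum":1}},"twist":{"type":"array","items":{"type":"number","minimum":-1,"maximum":1}},"fingers":{"type":"number"}}}},"newtons":{"type":"number"}},"required":["plan"]}

```bash
mkdir -p pics; ls
cat > h.py <<'E'
import numpy as np, cv2
from cell import *
from scipy.spatial.transform import Rotation as R
def cam(n):
    c=calibration(n); f=200/np.tan(np.radians(c["fov_y"])/2)
    a=np.array(c["attitude"],float)
    M=a if a.shape==(3,3) else (R.from_rotvec(a).as_matrix() if a.size==3 else None)
    return c,f,M
def ray(n,row,col):
    c,f,M=cam(n)
    x=np.array([(col-c["cx"])/f,(row-c["cy"])/f]); u=x.copy()
    for _ in range(30): u=x/(1+c["k1"]*(u@u))
    return np.array(c["position"]),M@np.array([u[0],u[1],1])
def onz(n,row,col,z):
    p,d=ray(n,row,col); return p+d*(z-p[2])/d[2]
def proj(n,P):
    c,f,M=cam(n); q=M.T@(np.array(P)-np.array(c["position"])); u=q[:2]/q[2]
    u=u*(1+c["k1"]*(u@u)); return np.array([c["cy"]+f*u[1],c["cx"]+f*u[0]])
def tri(a,b):
    (p,d),(q,e)=a,b; d=d/np.linalg.norm(d);e=e/np.linalg.norm(e)
    s=np.linalg.lstsq(np.c_[d,-e],q-p,rcond=None)[0]
    return (p+s[0]*d+q+s[1]*e)/2, np.linalg.norm(p+s[0]*d-q-s[1]*e)
def save(n,name):
    im=get_image(n); cv2.imwrite("pics/"+name,im[:,:,::-1]); return im
E
python3 - <<'E'
from h import *
for n in ("side","top"):
    print(calibration(n)); save(n,n+"0.png")
    for t in ("jig","box_home","stop_face","card_box","handle_grip","handle_pivot","clamp_arm"):
        print(n,t,[(round(r["conf"],2),round(r["at"][0]*400,1),round(r["at"][1]*640,1)) for r in landmark_of(t,n)][:4])
print(observe())
E
```

```text
pics
{'fov_y': 57.675343909543344, 'cx': 319.2693154630173, 'cy': 198.1384101377288, 'k1': -0.053307613211750454, 'position': array([0.5888766 , 0.83139978, 0.65625938]), 'attitude': array([-0.0947937 , -2.80685076,  1.35665652])}
side jig [(0.8, 226.0, 294.2)]
side box_home [(0.98, 222.1, 297.2), (0.71, 252.8, 328.7)]
side stop_face [(0.8, 215.2, 277.1)]
side card_box [(0.91, 258.5, 390.4), (0.88, 223.9, 317.2), (0.85, 198.4, 389.6)]
side handle_grip [(0.57, 183.6, 294.3), (0.53, 149.8, 288.8), (0.44, 233.4, 234.2)]
side handle_pivot [(0.84, 185.8, 294.3)]
side clamp_arm [(0.69, 188.8, 288.3)]
{'fov_y': 46.48418497948737, 'cx': 318.37609229667754, 'cy': 201.20928380892536, 'k1': -0.1263545667327363, 'position': array([0.48072652, 0.17412724, 1.30056686]), 'attitude': array([-2.18905903,  2.19950525, -0.07518557])}
top jig [(0.67, 176.4, 335.0), (0.54, 119.1, 402.8)]
top box_home [(0.88, 180.3, 333.8)]
top stop_face [(0.79, 166.8, 338.5)]
top card_box [(0.92, 262.1, 285.8), (0.71, 204.8, 336.1), (0.68, 277.4, 367.2)]
top handle_grip [(0.51, 179.5, 402.1), (0.26, 180.4, 334.6)]
top handle_pivot [(0.67, 177.8, 379.9)]
top clamp_arm [(0.61, 175.9, 373.3)]
{'clock': 0.8, 'joints': array([-1.35360323,  0.43447329,  0.0249818 ,  1.57318551, -0.01161182,
        1.13399551, -0.07509228]), 'dq': array([-1.44302977e-03,  1.48100872e-04,  1.70695270e-05,  5.26481413e-05,
       -2.65305700e-03,  5.35039716e-04, -3.21831413e-04]), 'joint_efforts': array([ 9.75387884e-04, -6.67592740e+01,  9.83892269e-01, -3.14809620e+01,
       -6.07695733e-02,  3.21934966e-02,  4.18724358e-05]), 'position': array([0.19649908, 0.59332979, 0.24376384]), 'ee_rot': array([-5.00293634e-01, -3.10150124e+00, -1.31327854e-04]), 'force': array([-0.71144844, -0.0879262 ,  0.68055898]), 'ft_torque': array([ 0.03469248, -0.0215764 , -0.0076043 ]), 'gripper_force': 0.0, 'width': 1.0001748619968565}
```

View pics/side0.png

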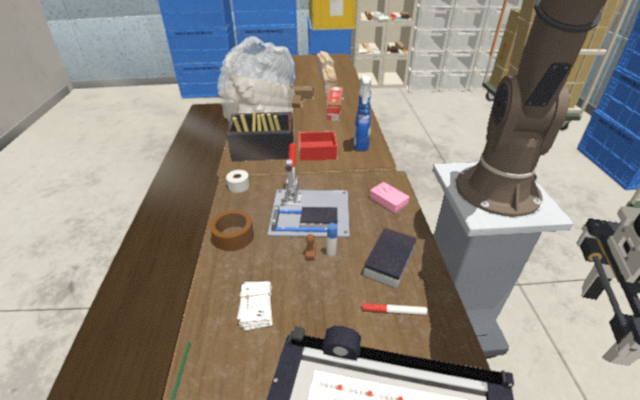

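View pics/top0.png

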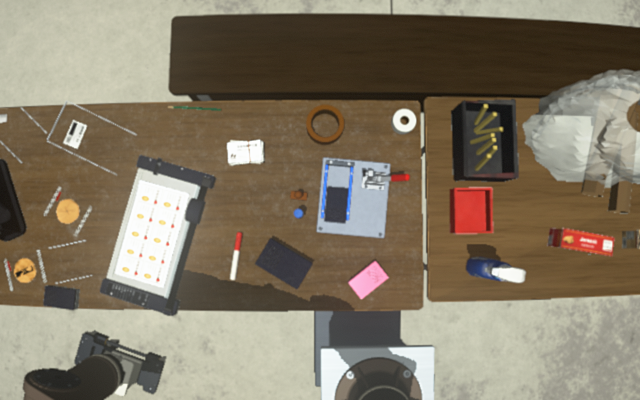

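Run:
```python
from h import *
# landmarks triangulated from first look
L={"home":((222.1,297.2),(180.3,333.8)),"stop":((215.2,277.1),(166.8,338.5)),"box":((223.9,317.2),(204.8,336.1)),"pivot":((185.8,294.3),(177.8,379.9)),"grip":((149.8,288.8),(179.5,402.1))}
for k,(s,t) in L.items(): print(k,tri(ray("side",*s),ray("top",*t)))
```

```text
home (array([0.61077033, 0.12140804, 0.0162873 ]), np.float64(0.011868048949878116))
stop (array([0.65455703, 0.10826401, 0.03068473]), np.float64(0.004201166281045627))
box (array([ 0.55082263,  0.11412075, -0.00141561]), np.float64(0.0024242004201047752))
pivot (array([ 0.61505944, -0.00329006,  0.04283516]), np.float64(0.010531046271943146))
grip (array([ 0.61308665, -0.04779679,  0.13344098]), np.float64(0.014420908177314671))
```

The side view shows the jig at about (310,212), with the clamp and red handle at (291,170) and the grey box in the channel at (318,213). In the top view the jig is at (353,198), the box at (336,205), and the handle points right, toward world −y. The large dark box at (285,262) and the pink one are look-alikes, so I leave both. Next I'll zoom in and fit the plate.

```bash
cat > fit.py <<'E'
from h import *
from scipy.optimize import least_squares
def jw(p,P): # jig pose (x,y,yaw) -> world
    c,s=np.cos(p[2]),np.sin(p[2]); P=np.atleast_2d(P)
    return np.c_[p[0]+c*P[:,0]-s*P[:,1],p[1]+s*P[:,0]+c*P[:,1],P[:,2]]
E
python3 - <<'E'
from fit import *
t=cv2.imread("pics/top0.png"); s=cv2.imread("pics/side0.png")
a=cv2.resize(t[140:250,300:430],None,fx=4.5,fy=4.5,interpolation=cv2.INTER_CUBIC)
cv2.imwrite("pics/topc.png",a)
b=cv2.resize(s[140:250,260:360],None,fx=5,fy=5,interpolation=cv2.INTER_CUBIC)
cv2.imwrite("pics/sidec.png",b)
get_image("top");get_image("side")
for n in("top","side"):
  for th in ("jig","card_box"):
    for r in regions_of(th,n)[:4]:
        m=r["region"].astype(np.uint8); q=cv2.minAreaRect(np.argwhere(m)[:,::-1].astype(np.float32))
        print(n,th,round(r["conf"],2),m.sum(),np.round(cv2.boxPoints(q),1).tolist())
E
```

```text
top jig 0.65 4536 [[315.20001220703125, 231.89999389648438], [322.1000061035156, 156.1999969482422], [409.3999938964844, 164.10000610351562], [402.5, 239.89999389648438]]
top card_box 0.94 769 [[323.8999938964844, 221.6999969482422], [326.6000061035156, 185.6999969482422], [348.29998779296875, 187.3000030517578], [345.5, 223.3000030517578]]
top card_box 0.85 1413 [[254.1999969482422, 263.20001220703125], [270.1000061035156, 237.39999389648438], [312.20001220703125, 263.20001220703125], [296.29998779296875, 289.0]]
top card_box 0.68 758 [[347.3999938964844, 280.70001220703125], [374.3999938964844, 259.0], [389.1000061035156, 277.29998779296875], [362.0, 299.0]]
side jig 0.84 3132 [[267.8999938964844, 236.0], [269.8999938964844, 142.5], [351.0, 144.3000030517578], [349.0, 237.6999969482422]]
side card_box 0.95 2002 [[359.79998779296875, 274.5], [379.6000061035156, 222.8000030517578], [417.5, 237.3000030517578], [397.70001220703125, 289.0]]
side card_box 0.82 735 [[301.0, 207.0], [337.0, 207.0], [337.0, 227.0], [301.0, 227.0]]
side card_box 0.73 728 [[367.1000061035156, 198.10000610351562], [377.6000061035156, 178.6999969482422], [410.6000061035156, 196.5], [400.20001220703125, 215.89999389648438]]
```

View pics/topc.png

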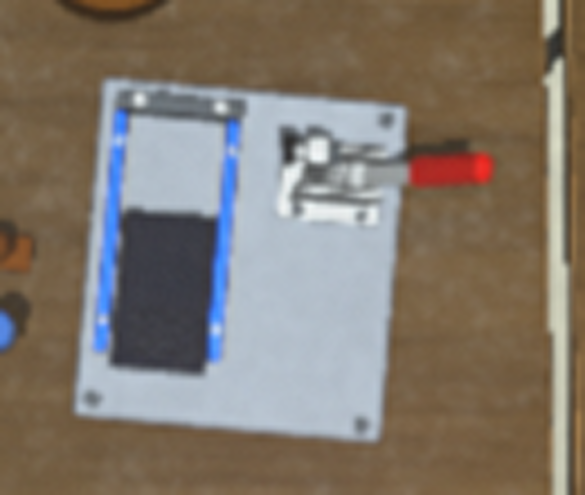

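View pics/sidec.png

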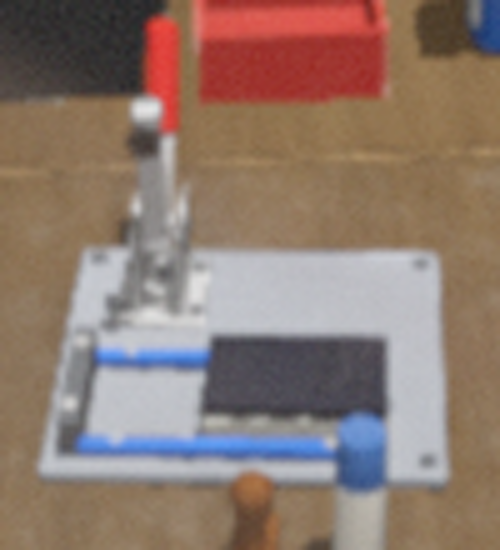

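Top crop: the plate corners are at (105,78), (407,103), (380,440) and (75,413). The lid runs from y≈212 to 370 with the stop at the top, and the handle grip spans x 412–492. Side crop: the plate corners are at (85,250), (440,252), (448,482) and (40,478).

Run:
```python
from fit import *
ct=lambda u,v:((v+.5)/4.5-.5+140,(u+.5)/4.5-.5+300)
cs=lambda u,v:((v+.5)/5-.5+140,(u+.5)/5-.5+260)
PT=np.array([[70,48,10],[70,-143,10],[-140,-143,10],[-140,48,10]])/1e3
PS=PT[[1,2,3,0]]
T=[ct(*p) for p in((105,78),(407,103),(380,440),(75,413))]
S=[cs(*p) for p in((85,250),(440,252),(448,480),(40,472))]
def res(p,which):
    o=[]
    if 't' in which: o+=[proj("top",w)-m for w,m in zip(jw(p,PT),T)]
    if 's' in which: o+=[proj("side",w)-m for w,m in zip(jw(p,PS),S)]
    return np.ravel(o)
for w in("t","s","ts"):
    r=least_squares(res,[.61,.12,0],args=(w,)); print(w,r.x.round(4),np.degrees(r.x[2]).round(2),r.fun.round(1))
p=r.x; np.save("jig.npy",p)
lid=np.array([onz("top",*ct(*q),.04) for q in((122,210),(217,214),(205,373),(110,365))])
c,s=np.cos(p[2]),np.sin(p[2])
d=lid[:,:2]-p[:2]; print("lid in jig\n",(d@np.array([[c,-s],[s,c]])).round(4))
g=np.array([ .018,-.110-.095*np.sin(np.radians(31)),.05+.095*np.cos(np.radians(31))])
for nm,q in(("grip",g),("pivot",[.018,-.11,.05]),("home",[0,0,.01]),("stop",[.048,0,.035])):
    w=jw(p,q)[0]; print(nm,w.round(4),proj("top",w).round(1),proj("side",w).round(1))
for th in("stamp","glue_stick"):
  for n in("top","side"):
    get_image(n); print(th,n,[(round(r["conf"],2),onz(n,r["at"][0]*400,r["at"][1]*640,0).round(3)) for r in landmark_of(th,n)[:2]])
o=observe();print(R.from_rotvec(o["ee_rot"]).as_matrix().round(3))
```

```text
t [ 0.6101  0.1104 -0.0923] -5.29 [-0.4 -0.4  0.1  0.3  0.1  0.5  0.2 -0.3]
s [ 0.6079  0.1149 -0.0969] -5.55 [-0.5 -0.1  0.1 -0.1  0.1  0.5  0.1 -0.4]
ts [ 0.6089  0.1118 -0.0939] -5.38 [ 0.  -0.9  0.7 -0.2  0.6 -0.1  0.6 -0.9 -1.1 -0.6 -0.6 -0.7 -0.9 -0.
 -0.6 -0.7]
lid in jig
 [[-0.0137  0.0283]
 [-0.011  -0.0291]
 [-0.1073 -0.0301]
 [-0.1076  0.0273]]
grip [ 0.612  -0.0481  0.1314] [177.2 402.2] [150.5 291.8]
pivot [6.166e-01 6.000e-04 5.000e-02] [178.9 378.7] [184.4 291.8]
home [0.6089 0.1118 0.01  ] [183.3 337. ] [221.2 295.7]
stop [0.6567 0.1073 0.035 ] [165.  338.9] [213.8 276.9]
stamp top [(0.41, array([0.578, 0.227, 0.   ]))]
stamp side [(0.69, array([0.576, 0.228, 0.   ]))]
glue_stick top [(0.64, array([0.527, 0.224, 0.   ]))]
glue_stick side [(0.89, array([0.525, 0.227, 0.   ]))]
[[-0.949  0.314  0.   ]
 [ 0.314  0.949 -0.   ]
 [-0.    -0.    -1.   ]]
```

Both cameras agree on the jig pose to about 2 mm, and the box is 60 mm short of home. I'll close the fingers and hold the tool with its closing line along the channel. That keeps the 190 mm body clear of the glue stick.

Request:
jog_arm --plan '[{"offset":[-1,-0.9,0],"twist":[0,0,0.214],"fingers":-1},{"offset":[-1,-0.9,0],"twist":[0,0,0.214],"fingers":-1},{"offset":[-1,-0.9,0],"twist":[0,0,0.214],"fingers":-1},{"offset":[-1,-0.9,0],"twist":[0,0,0.214],"fingers":-1},{"offset":[-1,-0.9,0],"twist":[0,0,0.214],"fingers":-1},{"offset":[-1,-0.9,0],"twist":[0,0,0.214],"fingers":-1},{"offset":[-1,-0.9,0],"twist":[0,0,0.214],"fingers":-1},{"offset":[-1,-0.9,0],"twist":[0,0,0.214],"fingers":-1},{"offset":[-1,-0.9,0],"twist":[0,0,0.214],"fingers":-1},{"offset":[-1,-0.9,0],"twist":[0,0,0.214],"fingers":-1}]'

```text
clock: 2.75
position: [0.2964, 0.418, 0.2438]
ee_rot: [-2.32, -2.118, -0.0]
force: [1.2, 0.7, 0.3]
width: 0.011
gripper_force: 0.0
```

```bash
cat > st.py <<'E'
from fit import *
import sys
# usage: st.py jx jy z -> state and shift to that jig-frame TCP in tool units
p=np.load("jig.npy"); o=observe(); M=R.from_rotvec(o["ee_rot"]).as_matrix()
c,s=np.cos(p[2]),np.sin(p[2]); d=o["position"]-np.r_[p[:2],0]
print("t",round(o["clock"],2),"jigTCP",np.round([c*d[0]+s*d[1],-s*d[0]+c*d[1],d[2]],4),"F",o["force"].round(1),"w",round(o["width"],3),"q",o["joints"].round(2))
print("tool y yaw",np.degrees(np.arctan2(M[1,1],M[0,1])).round(2),"want",np.degrees(p[2]).round(2))
if len(sys.argv)>3:
    w=jw(p,[float(a) for a in sys.argv[1:4]])[0]
    print("target",w.round(3),"units",(M.T@(w-o["position"])/.15).round(3))
E
python3 st.py -0.150 -0.001 0.15
```

```text
t 2.75 jigTCP [-0.3399  0.2756  0.2438] F [1.2 0.7 0.3] w 0.011 q [-1.32  0.25  0.32  1.86 -0.09  1.04 -1.05]
tool y yaw -5.22 want -5.38
target [0.46  0.125 0.15 ] units [-1.847  1.261  0.625]
```

Request:
jog_arm --plan '[{"offset":[-1,0.65,0],"twist":[0,0,0],"fingers":-1},{"offset":[-1,0.65,0],"twist":[0,0,0],"fingers":-1},{"offset":[-1,0.65,0],"twist":[0,0,0],"fingers":-1},{"offset":[-1,0.65,0],"twist":[0,0,0],"fingers":-1},{"offset":[-1,0.65,0],"twist":[0,0,0],"fingers":-1},{"offset":[-1,0.65,0],"twist":[0,0,0],"fingers":-1}]'

```text
clock: 3.5
position: [0.3789, 0.2607, 0.2437]
ee_rot: [-2.32, -2.118, 0.0]
force: [0.5, 0.4, 0.1]
width: 0.003
gripper_force: 0.0
```

Request:
jog_arm --plan '[{"offset":[-0.85,0.6,0.5],"twist":[0,0,0],"fingers":-1},{"offset":[-0.85,0.6,0.5],"twist":[0,0,0],"fingers":-1},{"offset":[-0.85,0.6,0.5],"twist":[0,0,0],"fingers":-1},{"offset":[-0.85,0.6,0.5],"twist":[0,0,0],"fingers":-1},{"offset":[-0.85,0.6,0.5],"twist":[0,0,0],"fingers":-1},{"offset":[-0.85,0.6,0.5],"twist":[0,0,0],"fingers":-1}]'

```text
clock: 4.25
position: [0.4569, 0.126, 0.1691]
ee_rot: [-2.319, -2.118, -0.001]
force: [0.1, -0.1, 0.5]
width: 0.004
gripper_force: 0.0
```

```bash
python3 st.py -0.147 -0.001 0.045
python3 - <<'E'
from fit import *
t=save("top","a.png"); s=save("side","b.png")
a=cv2.resize(t[140:260,290:430],(560,480),interpolation=cv2.INTER_CUBIC)
b=cv2.resize(s[130:250,260:380],(480,480),interpolation=cv2.INTER_CUBIC)
cv2.imwrite("pics/ab.png",cv2.resize(np.hstack([a,b]),(800,369)))
E
```

```text
t 4.25 jigTCP [-1.527e-01 -1.000e-04  1.691e-01] F [ 0.1 -0.1  0.5] w 0.004 q [-0.78  0.29  0.5   2.06 -0.18  0.84 -0.27]
tool y yaw -5.19 want -5.38
target [0.463 0.125 0.045] units [-0.007  0.038  0.827]
```

View pics/ab.png

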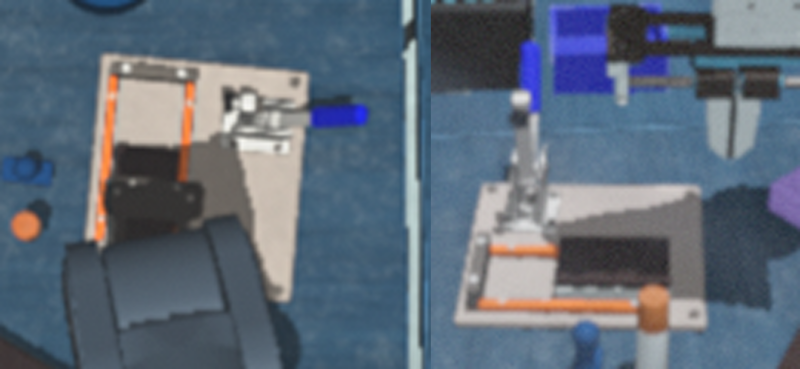

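The fingers are centred behind the box: in the side view they are at (733,130) and the box is at (612,262). The channel ahead is clear. I'll go down and push.

Request:
jog_arm --plan '[{"offset":[0,0,0.4],"twist":[0,0,0],"fingers":-1},{"offset":[0,0,0.8],"twist":[0,0,0],"fingers":-1},{"offset":[0,0,0.86],"twist":[0,0,0],"fingers":-1},{"offset":[0,0,0.86],"twist":[0,0,0],"fingers":-1},{"offset":[0,0,0.86],"twist":[0,0,0],"fingers":-1}]'

```text
clock: 4.97
position: [0.4586, 0.1249, 0.0418]
ee_rot: [2.322, 2.115, 0.005]
force: [0.1, -0.2, 0.0]
width: 0.004
gripper_force: 0.0
```

Request:
jog_arm --plan '[{"offset":[0,0.04,0],"twist":[0,0,0],"fingers":-1},{"offset":[0,0.08,0],"twist":[0,0,0],"fingers":-1},{"offset":[0,0.12,0],"twist":[0,0,0],"fingers":-1},{"offset":[0,0.16,0],"twist":[0,0,0],"fingers":-1},{"offset":[0,0.2,0],"twist":[0,0,0],"fingers":-1},{"offset":[0,0.24,0],"twist":[0,0,0],"fingers":-1},{"offset":[0,0.28,0],"twist":[0,0,0],"fingers":-1},{"offset":[0,0.32,0],"twist":[0,0,0],"fingers":-1},{"offset":[0,0.36,0],"twist":[0,0,0],"fingers":-1},{"offset":[0,0.4,0],"twist":[0,0,0],"fingers":-1},{"offset":[0,0.43,0],"twist":[0,0,0],"fingers":-1},{"offset":[0,0.46,0],"twist":[0,0,0],"fingers":-1},{"offset":[0,0.49,0],"twist":[0,0,0],"fingers":-1},{"offset":[0,0.51,0],"twist":[0,0,0],"fingers":-1}]'

```text
clock: 6.72
position: [0.5337, 0.117, 0.0398]
ee_rot: [2.323, 2.115, 0.0]
force: [-0.3, 0.2, -0.3]
width: 0.002
gripper_force: 0.4
```

```bash
python3 st.py -0.06 -0.001 0.04
python3 - <<'E'
from fit import *
for n in("side","top"):
  s=get_image(n)
  for r in regions_of("card_box",n)[:3]: print(n,r["conf"],(np.array(r["box"])*[640,400,640,400]).round(1))
cv2.imwrite("pics/c.png",cv2.resize(get_image("side")[140:250,250:370,::-1],(600,550),interpolation=cv2.INTER_CUBIC))
E
```

```text
t 6.72 jigTCP [-0.0754 -0.0019  0.0398] F [-0.3  0.2 -0.3] w 0.002 q [-0.58  0.59  0.38  1.99 -0.36  0.63 -0.06]
tool y yaw -5.37 want -5.38
target [0.549 0.116 0.04 ] units [ 0.006  0.103 -0.002]
side 0.94 [277.6 207.8  42.6  18.7]
side 0.79 [365.5 228.8  52.1  60.3]
side 0.71 [368.6 182.2  39.1  30.2]
top 0.96 [258.1 239.3  55.5  46.5]
top 0.49 [289.4 189.9  19.6   9.5]
```

View pics/c.png

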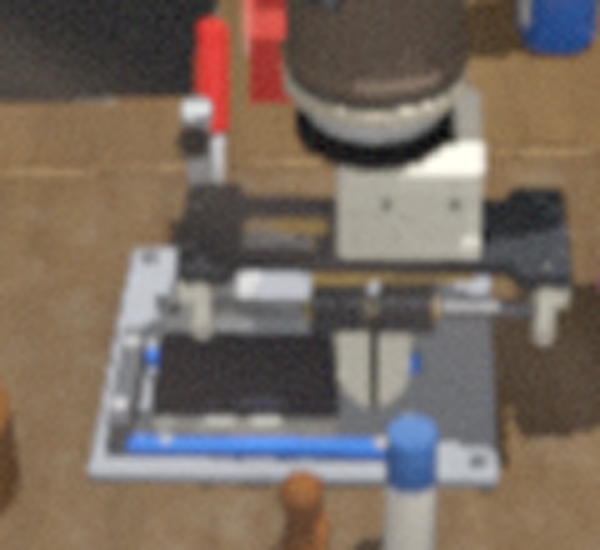

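The box has moved and its front edge (155,370) is within about 8–10 mm of the stop (140,370). I'll push on gently until the force rises.

Request:
jog_arm --plan '[{"offset":[0,0.015,0],"twist":[0,0,0],"fingers":-1},{"offset":[0,0.03,0],"twist":[0,0,0],"fingers":-1},{"offset":[0,0.04,0],"twist":[0,0,0],"fingers":-1},{"offset":[0,0.04,0],"twist":[0,0,0],"fingers":-1}]'

```text
clock: 7.48
position: [0.5395, 0.1164, 0.0397]
ee_rot: [2.323, 2.115, 0.0]
force: [0.4, 0.0, 0.8]
width: 0.004
gripper_force: 0.0
```

Request:
jog_arm --plan '[{"offset":[0,0.01,0],"twist":[0,0,0],"fingers":-1},{"offset":[0,0.02,0],"twist":[0,0,0],"fingers":-1},{"offset":[0,0.02,0],"twist":[0,0,0],"fingers":-1}]'

```text
clock: 7.85
position: [0.5425, 0.1161, 0.0397]
ee_rot: [2.323, 2.115, 0.0]
force: [-0.8, -0.1, -0.4]
width: 0.004
gripper_force: 0.1
```

```bash
python3 st.py
```

```text
t 7.85 jigTCP [-0.0665 -0.0019  0.0397] F [-0.8 -0.1 -0.4] w 0.004 q [-0.58  0.6   0.38  1.97 -0.36  0.64 -0.06]
tool y yaw -5.37 want -5.38
```

Request:
jog_arm --plan '[{"offset":[0,0.01,0],"twist":[0,0,0],"fingers":-1},{"offset":[0,0.013,0],"twist":[0,0,0],"fingers":-1},{"offset":[0,0.013,0],"twist":[0,0,0],"fingers":-1}]'

```text
clock: 8.22
position: [0.5443, 0.1159, 0.0397]
ee_rot: [2.323, 2.115, 0.0]
force: [0.2, -0.5, 0.1]
width: 0.005
gripper_force: 0.3
```

Request:
jog_arm --plan '[{"offset":[0,0.01,0],"twist":[0,0,0],"fingers":-1},{"offset":[0,0.013,0],"twist":[0,0,0],"fingers":-1},{"offset":[0,0.013,0],"twist":[0,0,0],"fingers":-1}]'

```text
clock: 8.6
position: [0.5445, 0.116, 0.0396]
ee_rot: [-2.321, -2.114, 0.003]
force: [-6.4, 0.9, 5.6]
width: 0.003
gripper_force: 3.5
```

The force rose to 6 N at TCP jig x ≈ −64.5 mm, which matches home. I'll back off, go up and check.

Request:
jog_arm --plan '[{"offset":[0,-0.1,0],"twist":[0,0,0],"fingers":-1},{"offset":[0,-0.15,0],"twist":[0,0,0],"fingers":-1},{"offset":[0,-0.15,-0.4],"twist":[0,0,0],"fingers":-1},{"offset":[0,-0.15,-0.8],"twist":[0,0,0],"fingers":-1},{"offset":[0,-0.15,-1],"twist":[0,0,0],"fingers":-1},{"offset":[0,-0.15,-1],"twist":[0,0,0],"fingers":-1}]'

```text
clock: 9.35
position: [0.525, 0.1184, 0.1922]
ee_rot: [2.322, 2.114, 0.008]
force: [-0.4, -0.2, -0.9]
width: 0.004
gripper_force: 0.0
```

```bash
python3 st.py 0.018 -0.205 0.24
python3 - <<'E'
from fit import *
cv2.imwrite("pics/d.png",cv2.resize(get_image("side")[130:250,250:370,::-1],(600,600),interpolation=cv2.INTER_CUBIC))
p=np.load("jig.npy")
for r in regions_of("card_box","side")[:3]: print(r["conf"],(np.array(r["box"])*[640,400,640,400]).round(1))
for q in ([.048,.029,.04],[-.048,.029,.04],[.048,-.029,.04],[-.048,-.029,.04]): print(proj("side",jw(p,np.array(q))[0]).round(1))
E
```

```text
t 9.35 jigTCP [-0.0842 -0.0013  0.1922] F [-0.4 -0.2 -0.9] w 0.004 q [-0.7   0.36  0.51  1.89 -0.22  0.94 -0.19]
tool y yaw -5.35 want -5.38
target [ 0.608 -0.094  0.24 ] units [-1.357  0.682 -0.32 ]
0.96 [368.5 183.2  38.7  30.1]
0.72 [363.1 225.7  55.1  62.1]
0.67 [273.4 210.8  41.2  15.7]
[219.8 275.4]
[220.4 313.1]
[205.3 278.1]
[205.8 314. ]
```

View pics/d.png

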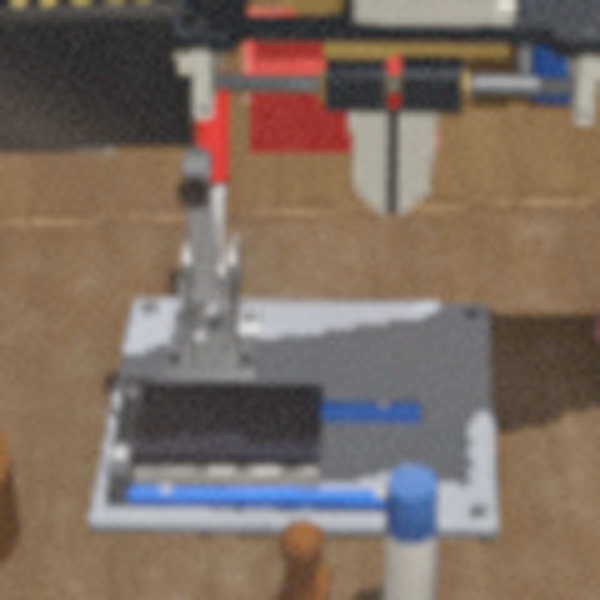

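The box is home: its front edge touches the stop at (130,390), and its rear edge is at column 314 where the model predicts 313–314. Next I'll go over to the −y side of the handle.

Request:
jog_arm --plan '[{"offset":[0,0,-0.35],"twist":[0,0,0],"fingers":-1},{"offset":[-0.4,0.2,-0.35],"twist":[0,0,0],"fingers":-1},{"offset":[-0.8,0.4,-0.35],"twist":[0,0,0],"fingers":-1},{"offset":[-1,0.68,-0.35],"twist":[0,0,0],"fingers":-1},{"offset":[-1,0.68,-0.35],"twist":[0,0,0],"fingers":-1},{"offset":[-1,0.68,-0.35],"twist":[0,0,0],"fingers":-1}]'

```text
clock: 10.2
position: [0.6104, -0.0407, 0.2403]
ee_rot: [-2.322, -2.113, 0.004]
force: [-0.5, 0.9, -0.1]
width: 0.007
gripper_force: 0.0
```

Request:
jog_arm --plan '[{"offset":[-0.4,0,0],"twist":[0,0,0],"fingers":-1},{"offset":[-0.4,0,0],"twist":[0,0,0],"fingers":-1},{"offset":[-0.4,0,0.3],"twist":[0,0,0],"fingers":-1},{"offset":[-0.4,0,0.66],"twist":[0,0,0],"fingers":-1},{"offset":[-0.4,0,0.66],"twist":[0,0,0],"fingers":-1},{"offset":[-0.4,0,0.66],"twist":[0,0,0],"fingers":-1}]'

```text
clock: 10.95
position: [0.6063, -0.1001, 0.1448]
ee_rot: [2.321, 2.115, 0.001]
force: [0.8, 0.0, 0.9]
width: 0.006
gripper_force: 0.0
```

```bash
python3 st.py 0.018 -0.205 0.145
```

```text
t 10.95 jigTCP [ 0.0173 -0.2112  0.1448] F [0.8 0.  0.9] w 0.006 q [-0.28  0.55  0.53  1.75 -0.33  0.93  0.29]
tool y yaw -5.32 want -5.38
target [ 0.608 -0.094  0.145] units [ 0.041  0.005 -0.002]
```

Request:
jog_arm --plan '[{"offset":[0.05,0,0],"twist":[0,0,0],"fingers":-1},{"offset":[0.1,0,0],"twist":[0,0,0],"fingers":-1},{"offset":[0.14,0,0],"twist":[0,0,0],"fingers":-1},{"offset":[0.18,0,0],"twist":[0,0,0],"fingers":-1},{"offset":[0.22,0,0],"twist":[0,0,0],"fingers":-1},{"offset":[0.26,0,0],"twist":[0,0,0],"fingers":-1}]'

```text
clock: 11.7
position: [0.6099, -0.0657, 0.1446]
ee_rot: [2.323, 2.108, -0.002]
force: [-0.4, -9.3, 6.8]
width: 0.004
gripper_force: 4.6
```

Request:
jog_arm --plan '[{"offset":[0.04,0,0],"twist":[0,0,0],"fingers":-1},{"offset":[0.08,0,0],"twist":[0,0,0],"fingers":-1},{"offset":[0.12,0,0],"twist":[0,0,0],"fingers":-1},{"offset":[0.16,0,0],"twist":[0,0,0],"fingers":-1},{"offset":[0.2,0,0],"twist":[0,0,0],"fingers":-1}]'

```text
clock: 12.32
position: [0.6122, -0.0317, 0.1433]
ee_rot: [2.323, 2.115, 0.0]
force: [-0.0, -2.0, 1.2]
width: 0.002
gripper_force: 1.1
```

```bash
python3 st.py
python3 - <<'E'
from fit import *
cv2.imwrite("pics/e.png",cv2.resize(get_image("side")[110:240,240:370,::-1],(600,600),interpolation=cv2.INTER_CUBIC))
E
```

```text
t 12.32 jigTCP [ 0.0167 -0.1426  0.1433] F [-0.  -2.   1.2] w 0.002 q [-0.39  0.55  0.52  1.75 -0.33  0.93  0.18]
tool y yaw -5.38 want -5.38
```

View pics/e.png

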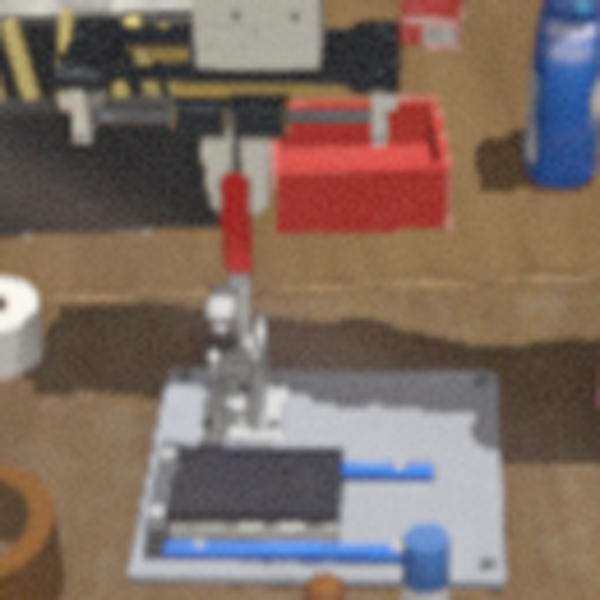

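The handle is following the fingers: the grip is at (236,220), the arm is coming down, and the resistance has dropped to 2 N. I'll carry on past centre.

Request:
jog_arm --plan '[{"offset":[0.04,0,0],"twist":[0,0,0],"fingers":-1},{"offset":[0.08,0,0],"twist":[0,0,0],"fingers":-1},{"offset":[0.12,0,0],"twist":[0,0,0],"fingers":-1},{"offset":[0.16,0,0],"twist":[0,0,0],"fingers":-1},{"offset":[0.18,0,0],"twist":[0,0,0],"fingers":-1},{"offset":[0.18,0,0],"twist":[0,0,0],"fingers":-1}]'

```text
clock: 13.12
position: [0.6147, -0.0048, 0.1432]
ee_rot: [-2.323, -2.115, -0.0]
force: [0.1, -0.1, -0.5]
width: 0.003
gripper_force: 0.0
```

```bash
python3 st.py
python3 - <<'E'
from fit import *
cv2.imwrite("pics/f.png",cv2.resize(get_image("side")[110:240,240:370,::-1],(600,600),interpolation=cv2.INTER_CUBIC))
E
```

```text
t 13.12 jigTCP [ 0.0166 -0.1156  0.1432] F [ 0.1 -0.1 -0.5] w 0.003 q [-0.43  0.55  0.52  1.75 -0.33  0.93  0.13]
tool y yaw -5.35 want -5.38
```

View pics/f.png

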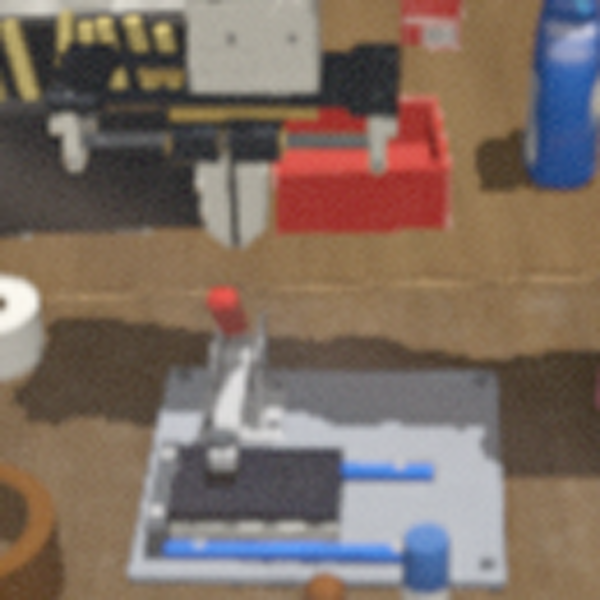

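The handle has snapped over, with the red grip at (228,308), and the arm tip is on the lid at (222,460). I'll retreat and verify.

Request:
jog_arm --plan '[{"offset":[-0.2,0,0],"twist":[0,0,0],"fingers":-1},{"offset":[-0.2,0,-0.3],"twist":[0,0,0],"fingers":-1},{"offset":[-0.2,0,-0.7],"twist":[0,0,0],"fingers":-1},{"offset":[-0.2,0,-0.7],"twist":[0,0,0],"fingers":-1},{"offset":[-0.2,0,-0.7],"twist":[0,0,0],"fingers":-1}]'

```text
clock: 13.8
position: [0.6116, -0.0351, 0.248]
ee_rot: [-2.323, -2.115, -0.0]
force: [0.2, 0.7, 0.0]
width: 0.004
gripper_force: 0.0
```

```bash
python3 st.py
python3 - <<'E'
from fit import *
p=np.load("jig.npy")
im=get_image("side").copy()
a=np.radians(40)
for q in ([.018,-.11+.115*np.sin(a),.05+.115*np.cos(a)],[.018,-.11+.05*np.sin(a),.05+.05*np.cos(a)],[.048,.029,.04],[-.048,.029,.04],[.018,0,.04]):
    r,c=proj("side",jw(p,np.array(q))[0]); print(round(r,1),round(c,1)); im[int(round(r)),int(round(c))]=[0,255,0]
cv2.imwrite("pics/g.png",cv2.resize(im[110:240,240:370,::-1],(600,600),interpolation=cv2.INTER_NEAREST))
E
```

```text
t 13.8 jigTCP [ 0.0164 -0.146   0.248 ] F [0.2 0.7 0. ] w 0.004 q [-0.42  0.45  0.58  1.63 -0.26  1.14  0.13]
tool y yaw -5.38 want -5.38
173.6 287.3
180.0 290.0
219.8 275.4
220.4 313.1
212.5 288.3
```

View pics/g.png

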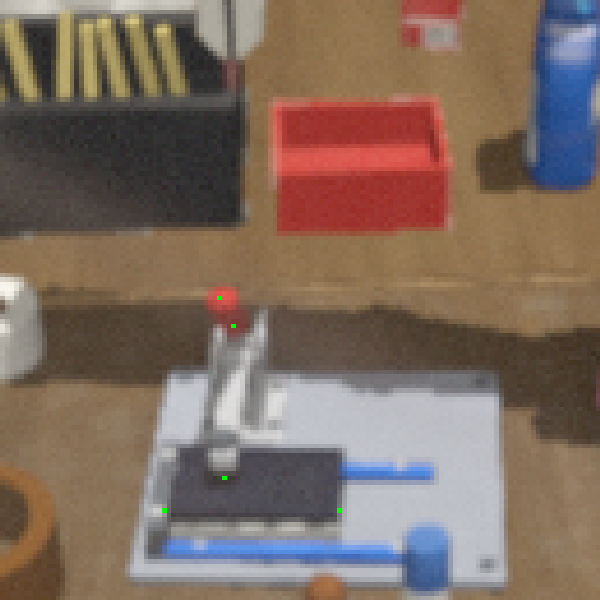

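The predicted marks for the shut handle at (220,298) and (233,325), and for the home box at (165,510) and (340,510), match the picture. The gripper is clear of everything, so I'm handing in.

```bash
python3 -c "from cell import sign_off; print(sign_off())"
```

```text
the job is handed in; nothing more can be done
None
```

The box is home against the end stop and the clamp has snapped shut with its arm holding the box down. The gripper was clear, and I handed in at about 14 s of the 43 s allowed; the hand-in gave no verdict.

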